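# Hang the drop-tube funnel and test it with a ball

## Task

Get the drop tube ready and try it: hang the funnel bracket on the stand by passing its keyhole over the headed stud and letting it down until it is locked behind the head, hanging straight, and let go of it. Then drop the small steel ball through the funnel so that it ends up at the bottom of the tube. Leave the large ball on its rest and do not disturb the other things on the bench.

Things in the scene. Friction and masses are not known exactly. Their poses are not given: they have to be found in the camera images.
- stand: Fixed stand: black foot 155 x 130 x 12 mm with an upright white panel 100 mm wide, 8 mm thick, top 160 mm above the bench. Origin: at bench level under the middle of the panel's front face; -x points out of that face (stud side), z up. The foot reaches 125 mm in front of the face and 30 mm behind. Its front faces the robot's right (-y) and somewhat away. A clear tube stands on the foot.
- stud (a point): Point where the axis of the steel stud meets the panel's front face, 148 mm above the bench; axes as the stand's. The stud points level out of the panel (-x): shank 8 mm diameter, 7 mm long, then a round head 20 mm diameter, 5 mm thick (12 mm proud of the panel in all).
- tube_floor (a point): Centre of the inner floor of the fixed upright clear tube, 16 mm above the bench, 76 mm out in front of the panel's front face. Tube inner diameter 34 mm, outer 40 mm, rim 70 mm above the bench. Axes as the stand's.
- bracket: Funnel bracket, 0.14 to 0.23 kg, standing upright on its plate's lower edge and its spout. Origin: middle of the lower edge of the plate's back face; z up, -x from plate to funnel. Aluminium plate 60 mm wide (y), 82 tall, 5 thick, with a keyhole; a bar 16 mm wide, 22 to 28 mm up, joins it to the funnel. Locked on the stud its axes match the stand's; 2 mm play lets it sag forward up to 0.05 rad.
- handle (a point): Place to grip the bracket's upright fin from above: 85 mm above the bracket's lower edge, 27 mm in front of the plate's back face; pinch across y. The fin is 10 mm thick (y), 20 mm long (x), its top at 102 mm, between plate and funnel and higher than both. Axes as the bracket's.
- keyhole (a point): Centre of the keyhole's wide round part (27 mm across, for the stud's head), on the plate's back face, 46 mm above the lower edge. Axes as the bracket's. The narrow slot (12 mm wide) runs up from it.
- slot_top (a point): Point on the plate's back face, 68 mm above the lower edge (22 mm above the wide part's centre), where the stud's axis lies when the shank rests at the upper end of the narrow slot. When locked it coincides with point stud. Axes as the bracket's.
- funnel_mouth (a point): Centre of the white funnel's mouth at rim height, 62 mm above the bracket's lower edge, 76 mm in front of the plate's back. Mouth outer radius 38 mm, inner 35; spout outer radius 17, inner 14 mm, ending level with the plate's lower edge. Locked on the stud, the funnel is over the tube, rim 142 mm and spout end 80 mm above the bench. Axes as the bracket's.
- ball: The small steel ball, 22 mm diameter, 44 g. Origin: its centre, about 34 mm above the bench at the start. It sits on one of two equal fixed grey pedestals (post 19 mm diameter, 25 mm tall, on a round foot 38 mm wide and 4 mm tall).
- big_ball: The large steel ball, 34 mm diameter, 160 g, on the other pedestal; too big for the spout. Origin: its centre, about 41 mm above the bench. To be left there.
- beaker: Empty glass beaker, 72 mm across the rim, narrower below, 90 mm tall; origin under its centre. Bystander.
- dish: Closed shallow clear dish, 90 mm diameter, 16 mm tall; origin under its centre. Bystander.
- bottle: White bottle, 60 mm diameter, 150 mm tall; origin under its centre. Bystander.
- weight: Brass weight with a small knob on top, 38 mm diameter, 44 mm tall; origin under its centre. Bystander.
- stopper: Black rubber stopper, 36 mm wide, 28 mm tall; origin under its centre. Bystander.
- marker_pen: Black marker, 130 x 14 x 14 mm, lying; its length is along its x; origin under its centre. Bystander.
- spatula: Small spatula with a steel blade and wooden handle, 150 x 18 x 8 mm, lying along its own x; origin on the bench side at mid-length. Bystander.
Not all that is in view belongs to the job. Leave any brown or purple look-alike of the stand alone.

How it is judged:
By the outcome, as a careful person would: the job done as asked, in the order asked, and still so for the second after the job is handed in, with the robot touching nothing.
It also fails if it takes over 59 s, if anything falls off the work surface, if the arm or the gripper's body presses on something with over 40 N, if the wrist force passes 120 N, or if a joint passes its speed limit or range.

## Robot

A 6-joint arm with a two-finger parallel gripper is mounted at the origin on the work surface. World frame = base frame: x ahead of the robot, y to its left, z up, the work surface at z = 0. Lengths are in mm, angles in degrees, forces in N, time in s.
With the tool pointing down it reaches from about 350 to 850 mm from the base axis. Payload 8.1 kg.
Tool frame: the origin (TCP) lies midway between the tips of the shut fingers; the grasp point (between the pads) lies 19 mm behind it (hold_point_z is the distance from the TCP to the grasp point, in mm); z points along the fingers, y is the direction in which the jaws open and shut (so a half turn about z gives the same grasp; the last joint's range is limited). The gripper opens to 85 mm and grips with 20 to 120 N. Pads are 22 mm wide; open, the fingers measure 114 mm over their backs; the gripper's body (76 mm by 85 mm) begins 54 mm behind the grasp point. The pads swing forward as they close: fully open they stand 13 mm farther back than shut.
Start: joints at [-73.362, 7.471, 85.268, -0, 87.261, -4.893], TCP at [220.23, -558.125, 231.292] pointing down, gripper open.
Joint ranges: [-169.43, 169.43], [-51.17, 129.36], [1.28, 143.12], [-76.62, 256.62], [0, 156.53], [-152.29, 152.29]. Speed limits (degrees/s): [136.94, 136.94, 159.86, 180, 180, 180].

## Interface

Orientations are given as [roll, pitch, yaw] about the fixed x, y, z axes, in that order (R = Rz(yaw) Ry(pitch) Rx(roll)).
In Python, from bench import sense, snapshot, camera_params, hand_in, hold_point_z gives the robot as it stands.
- The arm moves only by the tool servo_tool, never from a script. Its argument "motion" is a list of rows, each a list of 7 numbers: the finger opening in mm, from 0 to 85.4, then the shift along the tool's x, y, z in mm, then the turn, a rotation vector about the tool's x, y, z in rad. A call has 1 to 10 rows; each row shifts and turns the pose as measured when the row begins, along the tool's axes as they then stand; what a row does not reach is not made up. A row lasts 1/10 s, in which the tool goes at most 50 mm and 8.59 degrees, less where a joint would pass 70% of its speed; a pose out of reach is approached as far as the arm can. A call with a gripper value outside its range is refused whole. The fingers move at their own pace and stop on an object; "force" is the grip in N (left out, the last holds). Time passes only in rows, so rows that do not move let the fingers close. It gives the time, the measured TCP pose, the force and the opening at its end, in the units of the state.
- sense(): the state, without advancing time (a new reading comes with each control period).
- snapshot(name): name is "scene" or "side" or "wrist"; returns the picture (420x560x3 uint8, blue, green, red); there is no depth.
- camera_params(name): a dict with "fx", "fy", "cx", "cy" (pixels), "D" ([k1, k2, p1, p2, k3] as OpenCV has them; the pictures are not rectified), "R" (3x3) and "t" (3): a world point X has camera coordinates R X + t; the wrist camera has in their place "tool_from_camera" (4x4, takes a point from camera to tool coordinates, whose origin is the TCP and whose axes are the flange's). Camera axes: x right, y down, z forward; pixel columns grow to the right and rows downward; lengths in mm; the calibration is good to about 2 mm. A picture is of the moment at which its call begins: read the wrist's pose just before it. camera_params takes no time and is no camera call.
- hand_in(): hands the job in, once; it reports no verdict.
The state is a dict: "time": time; "joint_pos": joint angles; "qd": joint speeds; "joint_efforts": joint torques, N m; "tool_pos": TCP position; "tcp_rot": TCP orientation; "ft_force": force on the tool from outside, world axes, zero at the start; "wrist_torque": the same for the moment, N m; "finger_gap": finger opening in mm.
Only numpy, scipy, OpenCV 4.12 (cv2) and the standard library are available. Lean on these libraries where they do the work, as an engineer would, in place of code of your own. Each camera call takes 0.05 s, during which the arm holds its last target. There are 200 camera calls.

## Working session

There is one attempt and no reset: what is moved stays moved. The work goes in short steps, Python scripts to look and compute and a tool call to move; the robot and the scene stay as the last step left them, time stands still between calls to the robot, and variables do not carry over. Pictures are saved under pics/ and viewed, about 8 in all and at most 12, crops included, and the job is handed in when it is done.

Besides the shell and the picture viewer there is one more tool, called after "Request:" as name([rows], argument=value, ...), one row to a line, values as JSON. servo_tool: Moves the arm, as the interface text tells. Its arguments: {"type":"object","properties":{"motion":{"type":"array"},"force":{"type":"number"}},"required":["motion"]}

```bash
ls; mkdir -p pics; python3 - <<'E'
from bench import *
import cv2
for n in("scene","side"):
    cv2.imwrite(f"pics/{n}0.png",snapshot(n)); p=camera_params(n); print(n,p)
print(camera_params("wrist"),hold_point_z)
print(sense())
a=cv2.imread("pics/scene0.png");b=cv2.imread("pics/side0.png")
E
```

```text
pics
scene {'fx': 445.22514671603005, 'fy': 445.22514671603005, 'cx': 282.4119471943339, 'cy': 209.257949770219, 'D': array([0.02268869, 0.        , 0.        , 0.        , 0.        ]), 'R': array([[ 0.62742942,  0.77862   ,  0.00912237],
       [ 0.46257067, -0.36327455, -0.80873974],
       [-0.62638702,  0.51164685, -0.58809592]]), 't': array([-320.23698572, -131.34592618, 1481.92576155])}
side {'fx': 383.21363720187014, 'fy': 383.21363720187014, 'cx': 277.2651669690016, 'cy': 206.58349757662305, 'D': array([-0.02862535,  0.        ,  0.        ,  0.        ,  0.        ]), 'R': array([[-0.95531588, -0.29485722, -0.02075562],
       [-0.17740264,  0.62810333, -0.75763745],
       [ 0.23643155, -0.72010099, -0.65234553]]), 't': array([465.89991429, 163.81345526, 880.34419638])}
{'fx': 356.0080333759668, 'fy': 356.0080333759668, 'cx': 286.75521131078585, 'cy': 208.24255946963555, 'D': array([-0.08230288,  0.        ,  0.        ,  0.        ,  0.        ]), 'tool_from_camera': array([[ 1.04204998e-03, -9.64088565e-01, -2.65578900e-01,
         6.68957415e+01],
       [ 9.99999452e-
[... 228 characters left out ...]
+00]])} 18.700000000000003
{'time': 0.1, 'joint_pos': array([-7.33636446e+01,  7.51008373e+00,  8.53228656e+01,  8.18905341e-04,
        8.72597127e+01, -4.89308136e+00]), 'qd': array([-0.01959223, -0.09289973, -0.20480457,  0.07448456, -0.02341448,
        0.01054823]), 'joint_efforts': array([ 2.30754100e-03, -5.70950532e+01, -5.01940691e+01,  3.24962525e-05,
        8.17050110e-03, -6.61627254e-06]), 'tool_pos': array([ 220.07546266, -557.66732442,  230.35824949]), 'tcp_rot': array([-1.79907745e+02, -8.71867444e-03,  2.15293899e+01]), 'ft_force': array([-0.15838334, -1.02387598, -0.00592156]), 'wrist_torque': array([-0.00359332, -0.04630756, -0.07435982]), 'finger_gap': 85.22031162094198}
```

View pics/scene0.png

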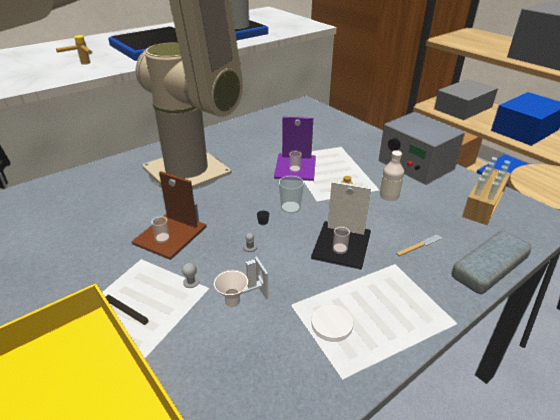

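View pics/side0.png

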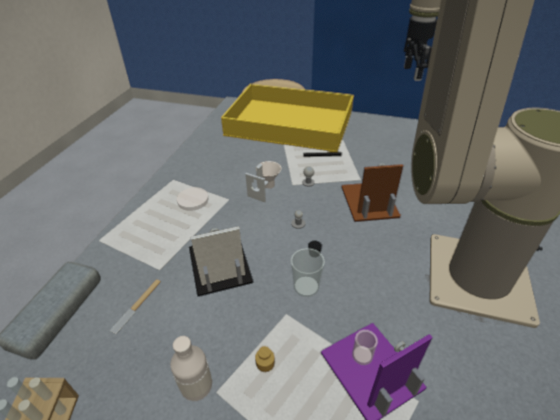

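Scene view shows the black-foot stand at (341,230), with brown (175,215) and purple (297,145) look-alikes. The bracket is at (240,282), the small ball at (250,238) and the big ball at (190,270). Next I take close crops of the ones I want.

```bash
cat > h.py <<'E'
import numpy as np, cv2
from bench import *
from scipy.spatial.transform import Rotation as Ro
def ray(n,uv,T=None):
    p=camera_params(n);K=np.array([[p['fx'],0,p['cx']],[0,p['fy'],p['cy']],[0,0,1]])
    q=cv2.undistortPoints(np.array([[uv]],float),K,p['D'])[0,0];d=np.array([*q,1.])
    if n=="wrist":
        M=T@p['tool_from_camera'];return M[:3,3],M[:3,:3]@d
    return -p['R'].T@p['t'],p['R'].T@d
def plane(n,uv,z,T=None):
    o,d=ray(n,uv,T);return o+d*(z-o[2])/d[2]
def tri(*rs):
    A=np.zeros((3,3));b=np.zeros(3);
    for o,d in rs:
        d=d/np.linalg.norm(d);P=np.eye(3)-np.outer(d,d);A+=P;b+=P@o
    x=np.linalg.solve(A,b);return x,[round(float(np.linalg.norm(np.cross(x-o,d/np.linalg.norm(d)))),1) for o,d in rs]
def pose(s=None):
    s=s or sense();T=np.eye(4);T[:3,:3]=Ro.from_euler('xyz',s['tcp_rot'],degrees=True).as_matrix();T[:3,3]=s['tool_pos'];return T
def proj(n,X,T=None):
    p=camera_params(n);K=np.array([[p['fx'],0,p['cx']],[0,p['fy'],p['cy']],[0,0,1]])
    if n=="wrist":
        M=np.linalg.inv(T@p['tool_from_camera']);R,t=M[:3,:3],M[:3,3]
    else:R,t=p['R'],p['t']
    return cv2.projectPoints(np.array(X,float).reshape(-1,3),cv2.Rodrigues(R)[0],t,K,p['D'])[0].reshape(-1,2)
E
python3 - <<'E'
import cv2
a=cv2.imread("pics/scene0.png");b=cv2.imread("pics/side0.png")
cv2.imwrite("pics/c1.png",cv2.resize(a[175:315,180:380],None,fx=4,fy=4,interpolation=cv2.INTER_CUBIC))
cv2.imwrite("pics/c2.png",cv2.resize(b[150:300,180:330],None,fx=4,fy=4,interpolation=cv2.INTER_CUBIC))
E
```

```text
(no output)
```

View pics/c1.png

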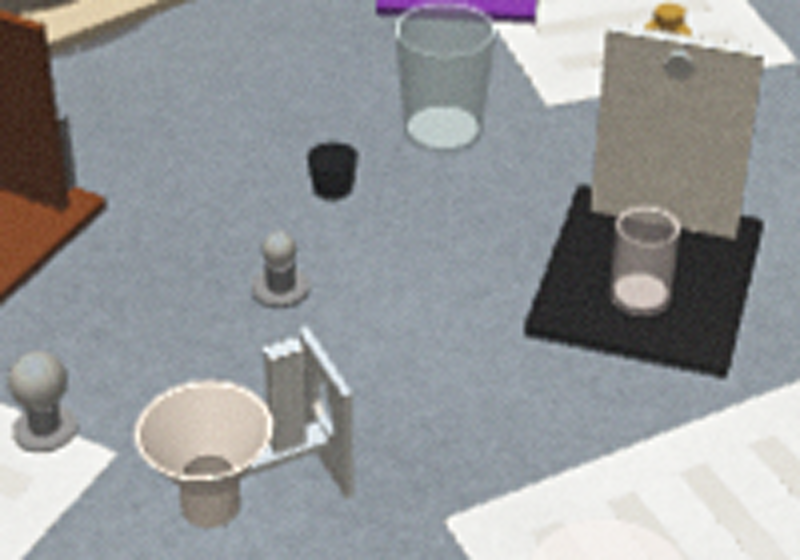

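View pics/c2.png

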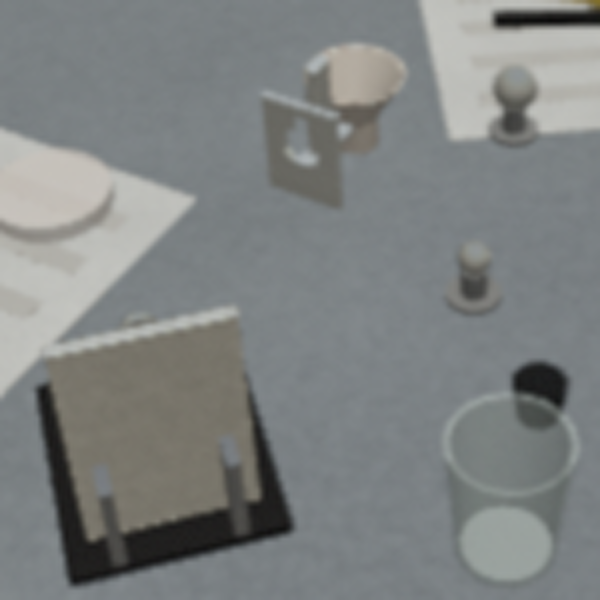

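```bash
python3 - <<'E'
from h import *
np.set_printoptions(precision=1,suppress=True)
S=lambda x,y:(180+(x+.5)/4-.5,175+(y+.5)/4-.5)
D=lambda x,y:(180+(x+.5)/4-.5,150+(y+.5)/4-.5)
P=lambda n,uv,z:print(n,plane(n,uv,z))
for nm,a,b,z in [("ball",(279,247),(474,257),34),("big",(39,380),(516,90),41),("mouth",(204,430),(355,75),62)]:
    print(nm,plane("scene",S(*a),z),plane("side",D(*b),z),tri(ray("scene",S(*a)),ray("side",D(*b))))
print("studhead",plane("scene",S(680,65),148))
print("panel top front",plane("scene",S(607,36),160),plane("scene",S(762,60),160))
print("panel top side",plane("side",D(47,354),160),plane("side",D(238,313),160))
print("foot scene FL FR BR",[plane("scene",S(*c),12) for c in[(528,323),(727,366),(762,220)]])
print("foot side FL? BL BR",[plane("side",D(*c),12) for c in[(38,388),(72,576),(292,525)]])
print("tube floor",plane("scene",S(641,293),16),"rim",plane("scene",S(648,226),70))
print("plate top scene",[plane("scene",S(*c),82) for c in[(305,331),(351,391)]])
print("plate top side",[plane("side",D(*c),82) for c in[(263,95),(344,117)]])
print("plate bot side",[plane("side",D(*c),0) for c in[(270,187),(343,207)]])
print("fin top",plane("scene",S(283,348),102),plane("side",D(318,64),102))
E
```

```text
ball [448.  -59.7  34. ] [448.7 -62.5  34. ] (array([448.7, -60.7,  35.2]), [0.5, 0.5])
big [ 467.7 -244.7   41. ] [ 464.3 -243.3   41. ] (array([ 465.2, -244.3,   39.5]), [0.8, 0.8])
mouth [ 579.4 -202.4   62. ] [ 575.7 -201.4   62. ] (array([ 577. , -202.1,   60.6]), [1.1, 1.1])
studhead [572.6 165.4 148. ]
panel top front [532.8 138.9 160. ] [612.  195.5 160. ]
panel top side [602.7 203.7 160. ] [520.6 149.3 160. ]
foot scene FL FR BR [array([584.6,  35. ,  12. ]), array([689.7, 104.9,  12. ]), array([605.4, 230. ,  12. ])]
foot side FL? BL BR [array([685.4, 106.9,  12. ]), array([601.2, 231.1,  12. ]), array([495.8, 163.2,  12. ])]
tube floor [611.4 108.1  16. ] rim [610.2 109.   70. ]
plate top scene [array([ 566.9, -124.2,   82. ]), array([ 621.8, -133.1,   82. ])]
plate top side [array([ 620.6, -134.3,   82. ]), array([ 557.9, -125.1,   82. ])]
plate bot side [array([ 621.2, -133. ,    0. ]), array([ 562.4, -125.9,    0. ])]
fin top [ 588.7 -154.3  102. ] [ 585.5 -153.3  102. ]
```

Candidates by description:
- **Stand:** black foot with white panel, scene (341,230). Not the brown one (175,215) or the purple one (297,145).
- **Ball:** the small one at scene (250,237), not the big one (190,270).

The crops confirm both choices. The estimates agree across views:
- bracket handle about (586,-155), yaw about 80
- stud about (567,172.5), yaw about 124
- ball about (448.5,-61)

I'm moving above the bracket now.

Request:
servo_tool([
  [60,43.5,-21.5,0,0,0,0],
  [60,43.5,-21.5,0,0,0,0],
  [60,43.5,-21.5,0,0,0,0],
  [60,43.5,-21.5,0,0,0,0],
  [60,43.5,-21.5,0,0,0,0],
  [60,43.5,-21.5,0,0,0,0],
  [60,43.5,-21.5,0,0,0,0],
  [60,43.5,-21.5,0,0,0,0],
  [60,43.5,-21.5,0,0,0,0],
  [60,43.5,-21.5,0,0,0,0],
])

```text
time: 1.1
tool_pos: [550.2, -190.2, 225.3]
tcp_rot: [-179.6, 0.2, 20.9]
ft_force: [0.9, -0.2, 0.3]
finger_gap: 59.8
```

Request:
servo_tool([
  [60,0,0,0,0,0,-0.146],
  [60,0,0,0,0,0,-0.146],
  [60,0,0,0,0,0,-0.146],
  [60,0,0,0,0,0,-0.146],
  [60,0,0,0,0,0,-0.146],
  [60,0,0,0,0,0,-0.146],
  [60,0,0,0,0,0,-0.146],
])

```text
time: 1.8
tool_pos: [552.9, -180.5, 220.3]
tcp_rot: [-179.2, -0.5, 81.1]
ft_force: [1.0, 0.6, 0.3]
finger_gap: 59.8
```

```bash
python3 - <<'E'
from h import *
np.set_printoptions(precision=1,suppress=True)
T=pose();im=snapshot("wrist");cv2.imwrite("pics/w1.png",im);np.save("w1T.npy",T)
b=np.array([590.4,-128.5]);o=np.array([-.174,-.985])
for nm,d,z in[("fin",27,102),("plate",2.5,82),("mouth",76,62)]:print(nm,proj("wrist",[*(b+d*o),z],T))
E
```

```text
fin [[328.1 163.9]]
plate [[327.1 128.9]]
mouth [[320.9 213.4]]
```

View pics/w1.png

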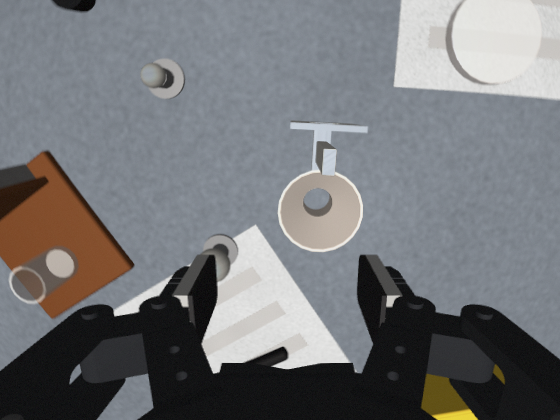

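The wrist view shows the fin top at about (329,161), the plate top edge from (290,124) to (368,130) and the mouth centre at (320,210). This matches the prediction to within about 3 px.

```bash
python3 - <<'E'
from h import *
np.set_printoptions(precision=1,suppress=True)
T=np.load("w1T.npy")
p=lambda u,z:plane("wrist",u,z,T)
im=cv2.imread("pics/w1.png")
f=p((329,161),102);a,b=p((290.5,125.5),82),p((368,129.5),82);m=p((320,210.5),62)
print(f,a,b,m,"plate ang",np.degrees(np.arctan2(*(b-a)[1::-1])),"len",np.linalg.norm(b-a))
v=(a+b)/2-m;print("yaw",np.degrees(np.arctan2(v[1],v[0])),np.linalg.norm(v))
th=np.radians(81);ax=np.array([np.cos(th),np.sin(th)])
print("handle from mouth",m[:2]+49*ax,"from plate",((a+b)/2)[:2]-24.5*ax)
E
```

```text
[ 586.6 -153.1  102. ] [ 562.4 -124.1   82. ] [ 621.3 -136.1   82. ] [ 576.7 -200.6   62. ] plate ang -11.471642324966972 len 60.14373942433039
yaw 77.88546934784792 74.8559680584853
handle from mouth [ 584.4 -152.2] from plate [ 588.  -154.3]
```

Request:
servo_tool([
  [60,32,28,0,0,0,0.03],
  [60,0,0,40,0,0,0],
  [60,0,0,40,0,0,0],
  [60,0,0,30,0,0,0],
  [60,0,0,10,0,0,0],
])

```text
time: 2.35
tool_pos: [586.4, -151.3, 98.5]
tcp_rot: [-179.4, -0.4, 79.0]
ft_force: [-1.9, 0.3, -0.9]
finger_gap: 60.0
```

```bash
python3 - <<'E'
from h import *
s=sense();T=pose(s);print(s['tool_pos'],s['tcp_rot'],np.linalg.inv(T)@[586.5,-153.5,66.5,1])
E
```

```text
[ 586.37083891 -151.3240378    98.50093753] [-179.44442693   -0.42282818   78.99508515] [-2.34739113  0.85227206 31.97772482  1.        ]
```

Request:
servo_tool([
  [60,-2.3,0.9,15,-0.01,-0.007,0],
  [60,0,0,12,0,0,0],
  [60,0,0,5,0,0,0],
])

```text
time: 2.65
tool_pos: [586.2, -153.5, 65.0]
tcp_rot: [-179.9, -0.0, 78.7]
ft_force: [-0.7, -0.2, 0.2]
finger_gap: 60.2
```

Request:
servo_tool([
  [0,0,0,0,0,0,0],
  [0,0,0,0,0,0,0],
  [0,0,0,0,0,0,0],
  [0,0,0,0,0,0,0],
  [0,0,0,0,0,0,0],
  [0,0,0,0,0,0,0],
], force=50)

```text
time: 3.25
tool_pos: [588.3, -154.4, 68.6]
tcp_rot: [179.8, -0.0, 78.6]
ft_force: [-0.2, 0.2, -1.8]
finger_gap: 8.9
```

Request:
servo_tool([
  [0,0,0,-10,0,0,0],
  [0,0,0,-25,0,0,0],
  [0,0,0,-35,0,0,0],
  [0,0,0,-35,0,0,0],
  [0,0,0,0,0,0,-0.132],
  [0,0,0,0,0,0,-0.132],
  [0,0,0,0,0,0,-0.132],
  [0,0,0,0,0,0,-0.132],
  [0,0,0,0,0,0,-0.132],
  [0,0,0,0,0,0,-0.132],
])

```text
time: 4.25
tool_pos: [587.9, -154.2, 185.2]
tcp_rot: [179.8, 0.2, 125.6]
ft_force: [-0.2, 0.9, -2.3]
finger_gap: 8.8
```

```bash
python3 - <<'E'
from h import *
s=sense();T=pose(s);print(s['tool_pos'],s['tcp_rot'],s['ft_force'],s['wrist_torque'],s['finger_gap'],np.linalg.inv(T)@[604,117,172,1])
E
```

```text
[ 587.8636202  -154.15822949  185.23043002] [179.77718667   0.22810315 125.56352981] [-0.20054646  0.87255504 -2.28699856] [ 0.0333349  -0.01593535  0.06514221] 8.82427530526417 [211.24538652 170.78406841  13.05377724   1.        ]
```

Request:
servo_tool([
  [0,15,12,0,0,0,0.027],
  [0,28,22,0,0,0,0],
  [0,32,26,0,0,0,0],
  [0,32,26,0,0,0,0],
  [0,32,26,0,0,0,0],
  [0,30,25,0,0,0,0],
  [0,22,18,3,0,0,0],
  [0,12,10,3,0,0,0],
  [0,0,0,0,0,0,0],
])

```text
time: 5.15
tool_pos: [610.3, 114.5, 185.8]
tcp_rot: [179.6, 0.4, 124.1]
ft_force: [0.1, 0.1, -1.6]
finger_gap: 9.5
```

```bash
python3 - <<'E'
from h import *
s=sense();T=pose(s);np.save("w2T.npy",T);print(s['tool_pos'],s['tcp_rot'],s['ft_force'])
a=snapshot("scene");b=snapshot("side");w=snapshot("wrist");cv2.imwrite("pics/s2.png",a);cv2.imwrite("pics/d2.png",b);cv2.imwrite("pics/w2.png",w)
ca=cv2.resize(a[165:270,280:400],None,fx=3.3,fy=3.3,interpolation=cv2.INTER_CUBIC)
cw=w[0:300,80:480]
print(ca.shape)
h=np.zeros((max(ca.shape[0],300),ca.shape[1]+400,3),np.uint8);h[:ca.shape[0],:ca.shape[1]]=ca;h[:300,ca.shape[1]:]=cw;cv2.imwrite("pics/m2.png",h)
E
```

```text
[610.33910542 114.51897701 185.81221561] [179.55510313   0.43753479 124.14835266] [ 0.13909872  0.12923892 -1.6170978 ]
(346, 396, 3)
```

View pics/m2.png

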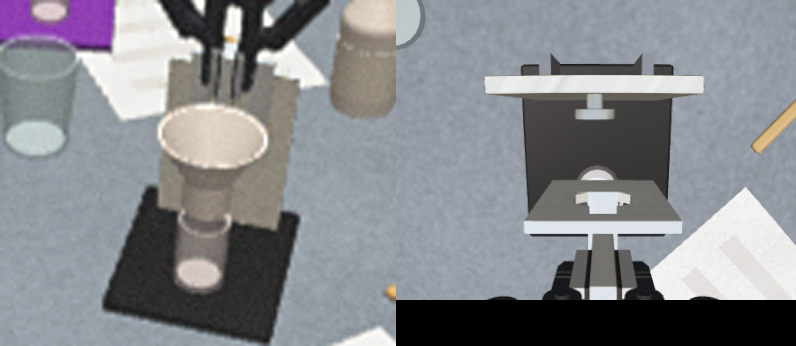

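Wrist picture: the panel top strip runs from (169,85) to (388,85), with the stud head at (279,114). The held plate's top back edge is at row 221, columns 209–366. It is parallel to the panel and about 8 px off-centre.

```bash
python3 - <<'E'
from h import *
np.set_printoptions(precision=2,suppress=True)
T=np.load("w2T.npy");Ti=np.linalg.inv(T)
im=cv2.imread("pics/w2.png");g=im.max(2).astype(int)
# print column/row profiles
print("panel row85",[ (i,int(g[85,i])) for i in list(range(165,174))+list(range(383,393))])
print("panel col220",list(g[72:102,220]));print("col340",list(g[72:102,340]))
print("plate row227",[(i,int(g[227,i])) for i in list(range(204,214))+list(range(362,372))])
print("plate col230",list(g[214:240,230]),list(g[214:240,345]))
print("head row113",list(g[113,250:305]),"col279",list(g[100:125,279]))
loc=lambda u,z:(Ti@[*plane("wrist",u,z,T),1])[:3]
zt=T[2,3]
for nm,u,z in[("panelbackL",(169,76.5),160),("panelbackR",(388,76.5),160),("pfL",(169,95),160),("pfR",(387,95),160),("head",(278.5,112),148),("plateTL",(208.5,221),zt-68.6+82),("plateTR",(366,221),zt-68.6+82)]:print(nm,loc(u,z),plane("wrist",u,z,T)[:2])
E
```

```text
panel row85 [(165, 168), (166, 167), (167, 166), (168, 174), (169, 213), (170, 229), (171, 230), (172, 229), (173, 230), (383, 230), (384, 229), (385, 230), (386, 226), (387, 183), (388, 149), (389, 168), (390, 173), (391, 172), (392, 173)]
panel col220 [np.int64(80), np.int64(81), np.int64(82), np.int64(152), np.int64(232), np.int64(233), np.int64(233), np.int64(232), np.int64(231), np.int64(230), np.int64(230), np.int64(229), np.int64(229), np.int64(230), np.int64(229), np.int64(229), np.int64(229), np.int64(231), np.int64(230), np.int64(225), np.int64(220), np.int64(116), np.int64(97), np.int64(96), np.int64(98), np.int64(98), np.int64(97), np.int64(98), np.int64(74), np.int64(74)]
col340 [np.int64(66), np.int64(66), np.int64(67), np.int64(174), np.int64(238), np.int64(236), np.int64(238), np.int64(239), np.int64(239), np.int64(239), np.int64(239), np.int64(239), np.int64(238), np.int64(237), np.int64(236), np.int64(235), np.int64(234), np.int64(233), np.int64(232), np.int64(227), np.int64(225), np.int64(104), np.int64(99), np.int64(99), np.int64(102), np.int64(102), np.int64(100)
[... 1904 characters left out ...]
64(64)] col279 [np.int64(193), np.int64(192), np.int64(191), np.int64(193), np.int64(191), np.int64(192), np.int64(191), np.int64(191), np.int64(163), np.int64(179), np.int64(200), np.int64(201), np.int64(201), np.int64(202), np.int64(202), np.int64(204), np.int64(203), np.int64(205), np.int64(203), np.int64(137), np.int64(78), np.int64(66), np.int64(62), np.int64(65), np.int64(65)]
panelbackL [ 82.72 -53.22  24.77] [520.13 153.06]
panelbackR [82.75 45.39 25.53] [601.72 208.43]
pfL [ 74.64 -53.78  24.83] [524.21 146.05]
pfR [74.65 45.42 25.6 ] [606.3  201.74]
head [66.7  -4.27 37.27] [569.76 167.25]
plateTL [ 26.89 -29.82 -13.84] [570.42 120.06]
plateTR [ 26.82  29.96 -13.37] [619.94 153.56]
```

Request:
servo_tool([
  [0,0,-2,6,0.005,0.007,0],
  [0,6,-2,6,0,0,0],
  [0,8,0,3,0,0,0],
  [0,6,0,0,0,0,0],
  [0,0,0,0,0,0,0],
])

```text
time: 5.8
tool_pos: [594.9, 122.3, 169.3]
tcp_rot: [180.0, 0.1, 123.6]
ft_force: [0.1, 0.8, -2.0]
finger_gap: 9.3
```

```bash
cat > meas.py <<'E'
from h import *
import sys
np.set_printoptions(precision=2,suppress=True)
s=sense();T=pose(s);im=snapshot("wrist");cv2.imwrite(f"pics/{sys.argv[1]}.png",im);np.save(sys.argv[1]+"T.npy",T)
print(s['time'],s['tool_pos'],s['tcp_rot'],s['ft_force'],s['wrist_torque'],s['finger_gap'])
Ti=np.linalg.inv(T);loc=lambda u,z:(Ti@[*plane("wrist",u,z,T),1])[:3]
m=(im.min(2)>205).astype(np.uint8);n,l,st,c=cv2.connectedComponentsWithStats(m)
for i in range(1,n):
    x,y,w,h,a=st[i]
    if a>600 and y<330: print("white",x,y,w,h,a,"L/R@160",loc((x-.5,y+h-.5),160),loc((x+w-.5,y+h-.5),160),"@plate",loc((x-.5,y-.5),T[2,3]+13.4),loc((x+w-.5,y-.5),T[2,3]+13.4))
E
python3 meas.py w3
```

```text
5.8 [594.94 122.29 169.28] [179.96   0.06 123.62] [ 0.09  0.78 -2.05] [ 0.03 -0.01 -0.04] 9.285900554186767
white 176 115 237 19 4199 L/R@160 [ 58.21 -47.09   9.19] [58.39 52.9   9.25] @plate [ 66.21 -39.59 -13.5 ] [ 66.37  44.4  -13.45]
white 271 192 43 22 734 L/R@160 [23.16 -7.37  9.25] [23.18 11.67  9.26] @plate [ 38.24  -6.19 -13.45] [ 38.26   9.72 -13.44]
white 347 210 208 153 12874 L/R@160 [-56.24  30.47   9.36] [-61.55 145.95   9.44] @plate [ 31.36  22.29 -13.42] [ 31.41 105.76 -13.37]
white 208 221 158 28 1933 L/R@160 [  6.44 -36.41   9.25] [ 6.51 35.87  9.3 ] @plate [ 26.96 -30.28 -13.45] [ 27.02  29.75 -13.41]
white 274 287 26 50 1253 L/R@160 [-40.37  -6.68   9.32] [-40.35   6.21   9.33] @plate [ -0.71  -5.45 -13.4 ] [ -0.7    4.97 -13.4 ]
```

Request:
servo_tool([
  [0,0,3,0,0,0,0],
  [0,7,0,0,0,0,0],
  [0,7,0,0,0,0,0],
  [0,2,0,0,0,0,0],
  [0,0,0,0,0,0,0],
])

```text
time: 6.35
tool_pos: [588.8, 138.8, 170.1]
tcp_rot: [179.9, 0.1, 123.7]
ft_force: [1.0, -0.3, -2.5]
finger_gap: 9.5
```

```bash
python3 meas.py w4; python3 -c "
import cv2
a=cv2.imread('pics/w4.png')[130:330,190:390];cv2.imwrite('pics/w4c.png',cv2.resize(a,None,fx=3,fy=3,interpolation=cv2.INTER_CUBIC))"
```

```text
6.35 [588.75 138.79 170.15] [179.89   0.12 123.66] [ 0.98 -0.34 -2.51] [0.11 0.05 0.02] 9.483314364937057
white 170 156 230 18 3832 L/R@160 [ 41.03 -51.27   9.96] [41.09 48.93 10.16] @plate [ 51.7  -42.82 -13.59] [ 51.76  40.8  -13.43]
white 208 221 158 28 1883 L/R@160 [  6.12 -36.61  10.06] [ 6.15 36.08 10.21] @plate [ 26.98 -30.26 -13.52] [ 27.02  29.75 -13.4 ]
white 350 227 197 138 9354 L/R@160 [-58.31  32.29  10.33] [-63.47 142.34  10.56] @plate [ 24.62  23.75 -13.4 ] [ 24.31 103.8  -13.25]
white 274 287 26 50 1249 L/R@160 [-41.    -6.72  10.22] [-41.     6.25  10.24] @plate [ -0.71  -5.45 -13.41] [ -0.71   4.97 -13.39]
```

View pics/w4c.png

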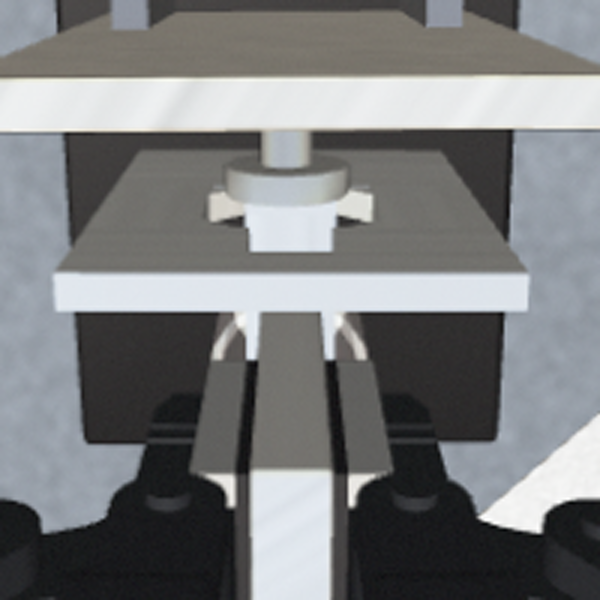

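The crop shows the stud head (288,185) just in front of the wide hole (291,207). The offset is about 1 mm in y and the gap is 14 mm. Inserting now.

Request:
servo_tool([
  [0,0,-0.9,0,0,0,0],
  [0,2,0,0,0,0,0],
  [0,2,0,0,0,0,0],
  [0,2,0,0,0,0,0],
  [0,0,0,0,0,0,0],
])

```text
time: 6.9
tool_pos: [584.5, 143.2, 170.2]
tcp_rot: [179.9, 0.1, 123.6]
ft_force: [0.1, -0.3, -2.2]
finger_gap: 9.3
```

```bash
python3 meas.py w5
```

```text
6.9 [584.55 143.17 170.21] [179.88   0.13 123.63] [ 0.13 -0.27 -2.18] [ 0.09  0.04 -0.  ] 9.306545581363915
white 174 169 227 18 3747 L/R@160 [ 35.23 -49.98  10.02] [35.3  49.87 10.23] @plate [ 46.93 -41.7  -13.59] [ 46.99  41.55 -13.42]
white 208 221 158 28 1909 L/R@160 [  6.1  -36.62  10.12] [ 6.13 36.1  10.27] @plate [ 26.99 -30.26 -13.52] [ 27.02  29.75 -13.4 ]
white 355 233 192 133 8326 L/R@160 [-59.05  34.95  10.41] [-64.23 142.61  10.64] @plate [ 22.2  25.8 -13.4] [ 21.77 104.35 -13.23]
white 274 287 26 50 1248 L/R@160 [-41.05  -6.72  10.28] [-41.05   6.25  10.31] @plate [ -0.71  -5.45 -13.41] [ -0.71   4.97 -13.39]
```

Request:
servo_tool([
  [0,2,0.2,0,0,0,0],
  [0,2,0,0,0,0,0],
  [0,2,0,0,0,0,0],
  [0,0.8,0,0,0,0,0],
  [0,0,0,0,0,0,0],
])

```text
time: 7.45
tool_pos: [580.7, 149.3, 170.2]
tcp_rot: [179.9, 0.1, 123.6]
ft_force: [0.4, 0.1, -2.4]
finger_gap: 9.4
```

```bash
python3 meas.py w6
```

```text
7.45 [580.72 149.3  170.17] [179.88   0.13 123.63] [ 0.39  0.1  -2.4 ] [0.08 0.05 0.01] 9.360706764415806
white 175 185 224 23 3612 L/R@160 [ 25.66 -50.3   10.01] [25.72 49.77 10.21] @plate [ 40.95 -41.8  -13.58] [ 41.    41.29 -13.41]
white 208 221 158 28 1891 L/R@160 [  6.11 -36.61  10.08] [ 6.14 36.09 10.23] @plate [ 26.99 -30.26 -13.52] [ 27.02  29.75 -13.4 ]
white 360 240 185 128 7009 L/R@160 [-60.34  37.64  10.39] [-65.47 141.69  10.61] @plate [ 19.34  27.9  -13.39] [ 18.78 104.09 -13.23]
white 274 287 26 50 1251 L/R@160 [-41.02  -6.72  10.25] [-41.02   6.25  10.28] @plate [ -0.71  -5.45 -13.41] [ -0.71   4.97 -13.39]
```

Gap is about 1 mm with no contact. Lowering.

Request:
servo_tool([
  [0,0,0,3,0,0,0],
  [0,0,0,3,0,0,0],
  [0,0,0,3,0,0,0],
  [0,0,0,0,0,0,0],
])

```text
time: 7.9
tool_pos: [580.8, 149.1, 160.2]
tcp_rot: [179.9, 0.1, 123.6]
ft_force: [-1.0, -0.2, -2.0]
finger_gap: 9.2
```

```bash
python3 meas.py w7
```

```text
7.9 [580.77 149.06 160.16] [179.89   0.14 123.62] [-1.   -0.17 -2.03] [ 0.03  0.03 -0.03] 9.185895476032748
white 168 190 239 23 4128 L/R@160 [ 26.22 -50.17   0.01] [26.28 50.09  0.19] @plate [ 39.05 -44.61 -13.58] [ 39.12  44.48 -13.41]
white 208 221 158 28 1900 L/R@160 [ 10.13 -34.21   0.08] [10.16 33.7   0.2 ] @plate [ 26.99 -30.26 -13.52] [ 27.02  29.75 -13.41]
white 381 244 170 128 6674 L/R@160 [-54.59  45.68   0.38] [-59.62 136.62   0.56] @plate [ 17.66  36.21 -13.38] [ 17.01 107.19 -13.24]
white 274 287 26 50 1253 L/R@160 [-33.91  -6.29   0.23] [-33.91   5.83   0.26] @plate [ -0.71  -5.45 -13.41] [ -0.71   4.97 -13.39]
```

Request:
servo_tool([
  [0,0,0,3,0,0,0],
  [0,0,0,3,0,0,0],
  [0,0,0,2,0,0,0],
  [0,0,0,0,0,0,0],
  [0,0,0,1,0,0,0],
  [0,0,0,0,0,0,0],
])

```text
time: 8.55
tool_pos: [580.9, 149.0, 150.6]
tcp_rot: [179.9, 0.1, 123.6]
ft_force: [1.3, 1.1, -0.7]
finger_gap: 8.9
```

Request:
servo_tool([
  [0,0,0,1,0,0,0],
  [0,0,0,0,0,0,0],
])

```text
time: 8.75
tool_pos: [581.0, 149.1, 149.7]
tcp_rot: [179.9, 0.1, 123.6]
ft_force: [-0.1, -0.1, -1.6]
finger_gap: 9.4
```

Request:
servo_tool([
  [0,0,0,1,0,0,0],
  [0,0,0,0,0,0,0],
])

```text
time: 8.95
tool_pos: [581.1, 149.1, 148.7]
tcp_rot: [179.9, 0.2, 123.6]
ft_force: [-0.5, -0.3, -2.4]
finger_gap: 9.3
```

Request:
servo_tool([
  [0,0,0,1,0,0,0],
  [0,0,0,0,0,0,0],
])

```text
time: 9.15
tool_pos: [581.2, 149.1, 147.7]
tcp_rot: [179.9, 0.2, 123.6]
ft_force: [0.0, -0.2, -2.7]
finger_gap: 9.1
```

Request:
servo_tool([
  [0,0,0,0.8,0,0,0],
  [0,0,0,0,0,0,0],
])

```text
time: 9.35
tool_pos: [581.4, 149.1, 147.3]
tcp_rot: [179.8, 0.2, 123.6]
ft_force: [-0.4, -1.1, -1.6]
finger_gap: 9.4
```

Request:
servo_tool([
  [0,0,0,0.8,0,0,0],
  [0,0,0,0,0,0,0],
])

```text
time: 9.55
tool_pos: [581.6, 149.2, 147.3]
tcp_rot: [179.8, 0.2, 123.6]
ft_force: [0.3, 0.1, -0.4]
finger_gap: 9.1
```

```bash
python3 meas.py w8; for i in 1 2; do python3 -c "
from bench import *
s=sense();print(s['ft_force'],s['wrist_torque'])"; done
```

```text
9.55 [581.59 149.15 147.29] [179.79   0.18 123.62] [ 0.28  0.07 -0.36] [0.11 0.2  0.04] 9.117434813084868
white 155 196 261 21 4842 L/R@160 [ 28.36 -50.82 -12.99] [ 28.37  49.23 -12.62] @plate [ 36.79 -49.74 -13.7 ] [ 36.82  48.15 -13.34]
white 208 222 158 12 1780 L/R@160 [ 21.54 -30.72 -12.9 ] [ 21.53  30.25 -12.67] @plate [ 26.61 -30.27 -13.6 ] [ 26.61  29.78 -13.37]
white 391 248 167 129 6301 L/R@160 [-46.57  46.37 -12.39] [-51.75 129.23 -12.07] @plate [ 15.95  40.31 -13.3 ] [ 15.13 110.98 -13.04]
white 274 287 26 50 1257 L/R@160 [-24.75  -5.73 -12.66] [-24.76   5.29 -12.62] @plate [ -0.7   -5.45 -13.42] [ -0.71   4.97 -13.38]
[-1.18563185 -0.18906184  1.00324439] [0.01511537 0.15423249 0.11459938]
[-1.18563185 -0.18906184  1.00324439] [0.01511537 0.15423249 0.11459938]
```

It is resting on the stud: z has stopped and the force has gone to 0. Releasing and withdrawing upward.

Request:
servo_tool([
  [14,0,0,0,0,0,0],
  [20,0,0,0,0,0,0],
  [40,0,0,0,0,0,0],
  [40,0,0,0,0,0,0],
  [40,0,0,-15,0,0,0],
  [40,0,0,-30,0,0,0],
  [40,0,0,-35,0,0,0],
  [40,0,0,-20,0,0,0],
  [40,0,0,0,0,0,0],
])

```text
time: 10.5
tool_pos: [580.9, 149.1, 254.0]
tcp_rot: [179.7, 0.2, 123.6]
ft_force: [0.7, -0.3, -0.3]
finger_gap: 40.0
```

```bash
python3 - <<'E'
from h import *
np.set_printoptions(precision=1,suppress=True)
s=sense();T=pose(s);np.save("w9T.npy",T);print(s['tool_pos'],s['tcp_rot'],s['finger_gap'])
a=snapshot("scene");b=snapshot("side");w=snapshot("wrist")
for n,i in zip("sdw",(a,b,w)):cv2.imwrite(f"pics/{n}9.png",i)
r=lambda i,f:cv2.resize(i,None,fx=f,fy=f,interpolation=cv2.INTER_CUBIC)
A=r(a[165:275,290:390],4);W=w[0:440,130:430];B=r(b[200:300,185:255],4)
h=np.zeros((440,A.shape[1]+300+100,3),np.uint8);h[:440,:400]=A;h[:W.shape[0],400:700]=W;cv2.imwrite("pics/m9.png",h)
o=np.array([.556,-.831]);st=np.array([567.5,172.5])
for n in("scene","wrist"):print(n,"mouth",proj(n,[*(st+76*o),142],T),"slot",proj(n,[*(st),148],T),"platetop",proj(n,[*st,162],T))
E
```

```text
[580.9 149.1 254. ] [179.7   0.2 123.6] 39.96867337346776
scene mouth [[344.2 207.7]] slot [[350.2 189. ]] platetop [[350.7 184.4]]
wrist mouth [[288.8 265.3]] slot [[288.9 169.4]] platetop [[289.1 172.8]]
```

View pics/m9.png

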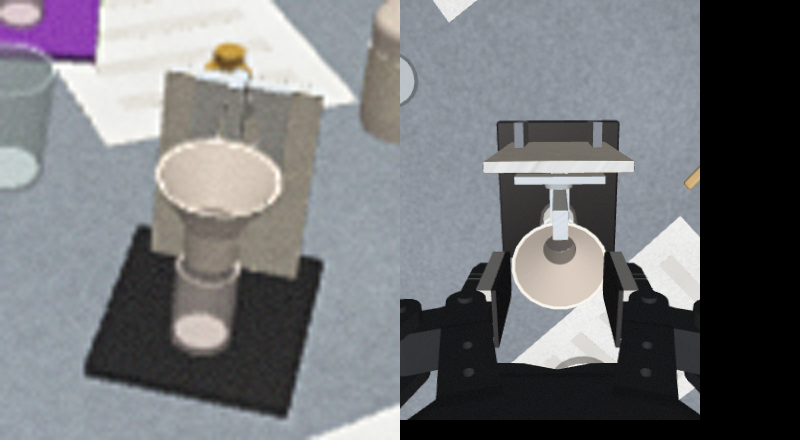

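The bracket is hung. Scene mouth centre is (344.7,210) against a predicted (344,208), and wrist mouth is (290,263) against (289,265). The plate is parallel to the panel. Moving to the small ball.

Request:
servo_tool([
  [40,-10,-25,0,0,0,0],
  [40,-18,-40,0,0,0,0],
  [40,-18,-42,0,0,0,0],
  [40,-18,-42,0,0,0,0],
  [40,-16,-37,20,0,0,0],
  [40,-14,-26,35,0,0,0],
  [40,-2,-7,40,0,0,0],
  [40,0,0,0,0,0,0],
])

```text
time: 11.45
tool_pos: [435.6, -57.7, 136.7]
tcp_rot: [-178.9, -0.7, 123.7]
ft_force: [-0.7, 1.2, -1.1]
finger_gap: 39.8
```

```bash
python3 - <<'E'
from h import *
np.set_printoptions(precision=1,suppress=True)
s=sense();T=pose(s);np.save("w10T.npy",T);print(s['tool_pos'],s['tcp_rot'])
w=snapshot("wrist");cv2.imwrite("pics/w10.png",w)
print(proj("wrist",[[448.7,-61,34],[448.7,-61,4]],T), "stopper",plane("scene",(180+332/4,175+155/4),28), (np.linalg.inv(T)@[448.7,-61,34,1]))
E
```

```text
[435.6 -57.7 136.7] [-178.9   -0.7  123.7]
[[302.3 223.2]
 [301.4 212.2]] stopper [384.7  31.5  28. ] [-11.2  11.  102.4   1. ]
```

View pics/w10.png

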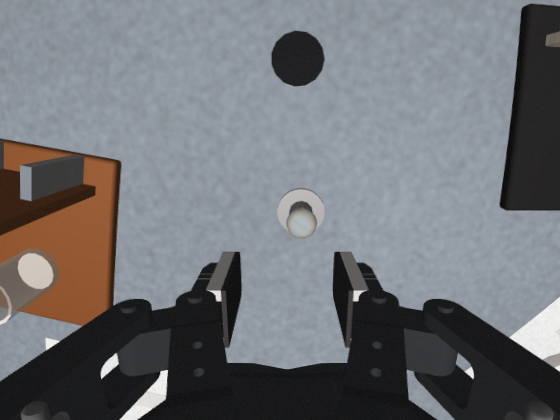

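Ball seen at (301.5,222) against a predicted (302,223), so the position is confirmed. The stopper is well clear of the fingers.

Request:
servo_tool([
  [40,0,0,0,-0.019,-0.012,0],
  [40,-10,9,0,0,0,0],
  [40,0,0,25,0,0,0],
  [40,0,0,20,0,0,0],
  [40,0,0,0,0,0,0],
])

```text
time: 12.0
tool_pos: [459.4, -59.0, 103.8]
tcp_rot: [179.1, 0.8, 124.1]
ft_force: [-0.2, 0.3, -0.4]
finger_gap: 40.0
```

```bash
python3 - <<'E'
from h import *
np.set_printoptions(precision=1,suppress=True)
s=sense();T=pose(s);print(s['tool_pos'],s['tcp_rot'])
w=snapshot("wrist");cv2.imwrite("pics/w11.png",w)
print(proj("wrist",[448.7,-61,34],T),np.linalg.inv(T)@[448.7,-61,20,1])
g=cv2.GaussianBlur(cv2.cvtColor(w,cv2.COLOR_BGR2GRAY),(3,3),0)
u,v=proj("wrist",[448.7,-61,34],T)[0]
x0,y0=int(u)-45,int(v)-45
c=cv2.HoughCircles(g[y0:y0+90,x0:x0+90],cv2.HOUGH_GRADIENT,1.5,20,param1=80,param2=15,minRadius=12,maxRadius=32)
for q in (c[0] if c is not None else []):
    uv=(q[0]+x0,q[1]+y0);print(uv,q[2],plane("wrist",uv,34,T))
E
```

```text
[459.4 -59.  103.8] [179.1   0.8 124.1]
[[269.2 214. ]] [  5.5 -11.3  83.6   1. ]
(np.float32(269.75), np.float32(200.25)) 27.0 [444.2 -53.4  34. ]
(np.float32(257.75), np.float32(216.75)) 25.95 [443.8 -66.4  34. ]
```

Request:
servo_tool([
  [40,4.3,-10,0,0.015,0.013,0],
  [40,0,0,0,0,0,0],
  [40,0,0,0,0,0,0],
])

```text
time: 12.35
tool_pos: [451.7, -61.2, 110.2]
tcp_rot: [179.7, 0.3, 124.2]
ft_force: [-1.0, -0.8, 0.3]
finger_gap: 39.8
```

```bash
cat > b.py <<'E'
from h import *
import sys
np.set_printoptions(precision=1,suppress=True)
s=sense();T=pose(s);print(s['tool_pos'],s['tcp_rot'],s['finger_gap'])
w=snapshot("wrist");cv2.imwrite(f"pics/{sys.argv[1]}.png",w)
u,v=proj("wrist",[448.7,-61,34],T)[0];print(u,v,np.linalg.inv(T)@[448.7,-61,20,1])
x0,y0=int(u)-60,int(v)-60
cv2.imwrite(f"pics/{sys.argv[1]}c.png",cv2.resize(w[y0:y0+120,x0:x0+120],None,fx=4,fy=4))
print(x0,y0)
E
python3 b.py w12
```

```text
[451.7 -61.2 110.2] [179.7   0.3 124.2] 39.81562156907792
282.68803332398545 215.70593832548275 [ 2.3 -2.9 90.1  1. ]
222 155
```

View pics/w12c.png

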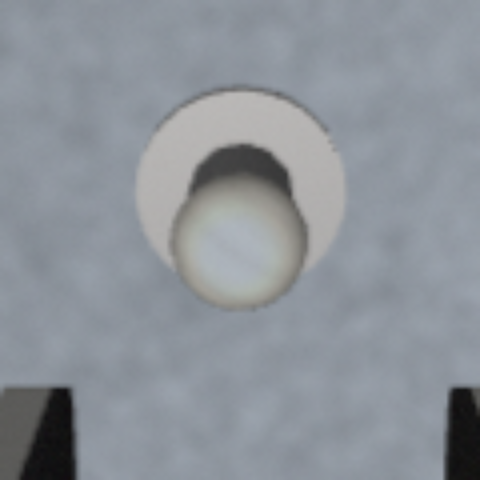

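The crop has the ball centred at (281.4,215.1), within 1.3 px of prediction. Descending.

Request:
servo_tool([
  [40,2.2,-3.4,20,0.002,0.002,0],
  [40,0,0,25,0,0,0],
  [40,0,0,20,0,0,0],
  [40,0,0,10,0,0,0],
  [40,0,0,0,0,0,0],
])

```text
time: 12.9
tool_pos: [451.5, -62.4, 37.0]
tcp_rot: [179.5, 0.6, 124.1]
ft_force: [-0.5, 1.1, -0.1]
finger_gap: 40.1
```

```bash
python3 b.py w13
```

```text
[451.5 -62.4  37. ] [179.5   0.6 124.1] 40.09150286093754
283.5860431261768 261.89604177138597 [ 2.9 -1.7 17.   1. ]
223 201
```

Request:
servo_tool([
  [40,2.8,-2.2,4,0.004,0.004,0],
  [40,0,0,6,0,0,0],
  [40,0,0,4,0,0,0],
  [40,0,0,0,0,0,0],
])

```text
time: 13.35
tool_pos: [450.9, -62.0, 25.8]
tcp_rot: [179.5, 0.6, 124.1]
ft_force: [-0.1, -0.7, 0.3]
finger_gap: 40.0
```

```bash
python3 b.py w14
```

```text
[450.9 -62.   25.8] [179.5   0.6 124.1] 39.98643328659678
284.1943327085584 274.74385584493865 [ 2.1 -1.3  5.8  1. ]
224 214
```

View pics/w14c.png

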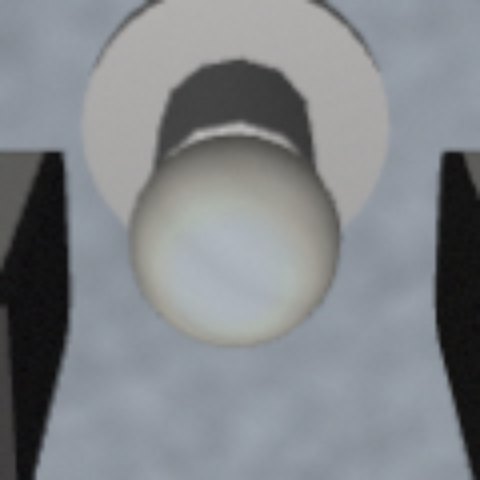

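Ball centre is 2 mm left of mid-jaw and 2 mm ahead. I'll correct that, go down 5 mm and grip.

Request:
servo_tool([
  [40,2,-2,3,0,0,0],
  [40,0,0,2,0,0,0],
  [30,0,0,0,0,0,0],
  [15,0,0,0,0,0,0],
  [15,0,0,0,0,0,0],
  [15,0,0,0,0,0,0],
  [15,0,0,0,0,0,0],
], force=40)

```text
time: 14.1
tool_pos: [448.6, -61.6, 21.3]
tcp_rot: [179.5, 0.6, 124.1]
ft_force: [-1.1, -0.7, -0.1]
finger_gap: 19.8
```

Request:
servo_tool([
  [15,0,0,0,0,0,0],
  [15,0,0,-10,0,0,0],
  [15,0,0,-30,0,0,0],
  [15,0,0,-40,0,0,0],
  [15,0,0,-40,0,0,0],
  [15,0,0,-40,0,0,0],
  [15,0,0,-30,0,0,0],
])

```text
time: 14.8
tool_pos: [441.3, -59.7, 215.4]
tcp_rot: [179.9, 0.1, 124.1]
ft_force: [-0.0, -0.2, 0.0]
finger_gap: 19.4
```

```bash
python3 - <<'E'
from h import *
np.set_printoptions(precision=1,suppress=True)
s=sense();T=pose(s);print(s['tool_pos'],s['tcp_rot'],s['finger_gap'],np.linalg.inv(T)@[609.8,109.3,190,1])
w=snapshot("wrist");cv2.imwrite("pics/w15.png",w)
cv2.imwrite("pics/w15c.png",cv2.resize(w[220:380,200:370],None,fx=3,fy=3))
# refine mouth from w9: bright rim contour
T9=np.load("w9T.npy")
for uv in[(290,263),(512+130-400,265),(606+130-400,265),(290,308)]:print(uv,plane("wrist",uv,141,T9))
E
```

```text
[441.3 -59.7 215.4] [179.9   0.1 124.1] 19.42590305082005 [ 45.4 234.2  25.8   1. ]
(290, 263) [609.7 111.1 141. ]
(242, 265) [579.5  88.9 141. ]
(336, 265) [640.6 129.5 141. ]
(290, 308) [631.9  78.  141. ]
```

View pics/w15c.png

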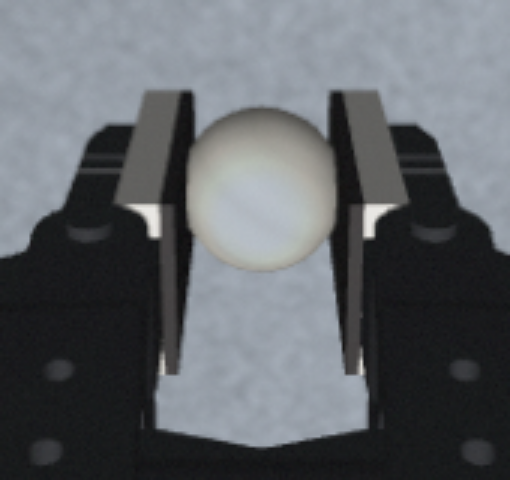

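The ball is held between the pads (gap 19.4, reads slightly low as with the fin). I've used my 12 views, so the rest is numeric. Carrying it to the funnel at height.

Request:
servo_tool([
  [15,3,15,0,0,0,0],
  [15,6,30,0,0,0,0],
  [15,7,38,0,0,0,0],
  [15,7,38,0,0,0,0],
  [15,7,38,0,0,0,0],
  [15,7,35,0,0,0,0],
  [15,4,20,0,0,0,0],
  [15,2,10,0,0,0,0],
  [15,0,0,0,0,0,0],
  [15,0,0,0,0,0,0],
])

```text
time: 15.85
tool_pos: [612.6, 105.8, 232.7]
tcp_rot: [179.1, 1.0, 124.0]
ft_force: [-0.2, -0.2, 0.6]
finger_gap: 19.2
```

```bash
cat > c.py <<'E'
from h import *
import sys
np.set_printoptions(precision=1,suppress=True)
s=sense();T=pose(s);print(s['tool_pos'],s['tcp_rot'],s['finger_gap'],s['ft_force'])
w=snapshot("wrist");cv2.imwrite(f"pics/{sys.argv[1]}.png",w)
Ti=np.linalg.inv(T)
ball=(Ti@[*plane("wrist",(287.3,282.7),T[2,3]+12.7,T),1])[:3];print("ball local",ball,"mouth local",(Ti@[609.7,110,142,1])[:3])
# rim from Hough
g=cv2.cvtColor(w,cv2.COLOR_BGR2GRAY);u,v=proj("wrist",[609.7,110,141],T)[0];print("mouth pred px",u,v)
E
python3 c.py w16
```

```text
[612.6 105.8 232.7] [179.1   1.  124. ] 19.239833381401958 [-0.2 -0.2  0.6]
ball local [  0.6   0.1 -12.7] mouth local [ 6.7 -1.5 90.5]
mouth pred px 284.834600555316 202.84602187165177
```

Request:
servo_tool([
  [15,4.5,0,10,0.012,0.014,0],
  [15,0,0,20,0,0,0],
  [15,0,0,20,0,0,0],
  [15,0,0,8,0,0,0],
  [15,0,0,0,0,0,0],
  [15,0,0,0,0,0,0],
])

```text
time: 16.5
tool_pos: [607.7, 105.7, 172.7]
tcp_rot: [179.9, 0.1, 123.7]
ft_force: [0.1, -0.2, -0.1]
finger_gap: 19.4
```

```bash
python3 c.py w17
```

```text
[607.7 105.7 172.7] [179.9   0.1 123.7] 19.415857847160204 [ 0.1 -0.2 -0.1]
ball local [  0.6   0.1 -12.7] mouth local [ 2.5  4.  30.7]
mouth pred px 294.83666585904433 239.67558943604467
```

Request:
servo_tool([
  [15,1.9,3.9,0,0,0,0],
  [15,0,0,7,0,0,0],
  [15,0,0,6,0,0,0],
  [15,0,0,0,0,0,0],
  [15,0,0,0,0,0,0],
])

```text
time: 17.05
tool_pos: [611.8, 110.1, 161.7]
tcp_rot: [179.7, 0.2, 123.7]
ft_force: [-0.0, -0.2, -0.5]
finger_gap: 19.4
```

```bash
python3 c.py w18
```

```text
[611.8 110.1 161.7] [179.7   0.2 123.7] 19.407179287649065 [-0.  -0.2 -0.5]
ball local [  0.6   0.1 -12.7] mouth local [ 1.1 -1.9 19.7]
mouth pred px 283.10757154409094 250.10379228853515
```

Request:
servo_tool([
  [15,0.5,-1.2,5,0,0,0],
  [15,0,0,2,0,0,0],
  [15,0,0,0,0,0,0],
  [34,0,0,0,0,0,0],
  [34,0,0,0,0,0,0],
  [34,0,0,0,0,0,0],
  [34,0,0,0,0,0,0],
  [34,0,0,0,0,0,0],
])

```text
time: 17.9
tool_pos: [610.8, 109.8, 154.8]
tcp_rot: [179.6, 0.2, 123.7]
ft_force: [-0.2, -0.7, 0.1]
finger_gap: 33.8
```

Request:
servo_tool([
  [34,0,0,-10,0,0,0],
  [34,0,0,-25,0,0,0],
  [34,0,0,-40,0,0,0],
  [34,0,0,-45,0,0,0],
  [34,-20,-20,0,0,0,0],
  [34,-40,-30,0,0,0,0],
  [34,-40,-30,0,0,0,0],
  [34,-30,-30,0,0,0,0],
  [34,0,0,0,0,0,0],
  [34,0,0,0,0,0,0],
])

```text
time: 18.9
tool_pos: [590.6, -64.2, 288.5]
tcp_rot: [179.3, 0.6, 123.9]
ft_force: [0.7, 0.6, -0.2]
finger_gap: 34.1
```

```bash
python3 - <<'E'
from h import *
np.set_printoptions(precision=1,suppress=True)
s=sense();print(s['time'],s['tool_pos'])
a=snapshot("scene");b=snapshot("side");cv2.imwrite("pics/s20.png",a);cv2.imwrite("pics/d20.png",b)
a0=cv2.imread("pics/scene0.png");a9=cv2.imread("pics/s9.png");b0=cv2.imread("pics/side0.png")
def blobs(p,q,t):
    d=(cv2.absdiff(cv2.GaussianBlur(p,(3,3),0),cv2.GaussianBlur(q,(3,3),0)).max(2)>25).astype(np.uint8)
    n,l,st,c=cv2.connectedComponentsWithStats(d)
    print(t,[(tuple(map(int,st[i])),c[i].round(0).tolist()) for i in range(1,n) if st[i][4]>12])
blobs(a,a9,"scene vs hung");blobs(a,a0,"scene vs start");blobs(b,b0,"side vs start")
o=np.array([.556,-.831]);x=np.array([567.5,172.5])+76*o
print("ball in tube px",proj("scene",[*x,27]),proj("scene",[*x,70]),"rim",proj("scene",[*x,142]))
u,v=proj("scene",[*x,27])[0];u,v=int(u),int(v)
g=lambda i:cv2.cvtColor(i,cv2.COLOR_BGR2GRAY)[v-12:v+12:2,u-10:u+11:2]
print(g(a9));print(g(a))
E
```

```text
18.9 [590.6 -64.2 288.5]
scene vs hung [((191, 0, 18, 50, 674), [198.0, 24.0]), ((244, 0, 159, 179, 11523), [309.0, 66.0]), ((200, 28, 47, 67, 583), [234.0, 71.0]), ((199, 46, 21, 28, 355), [209.0, 62.0]), ((135, 55, 39, 46, 655), [151.0, 74.0]), ((190, 56, 8, 22, 99), [194.0, 67.0]), ((133, 66, 10, 31, 101), [137.0, 80.0]), ((224, 74, 10, 9, 36), [229.0, 79.0]), ((326, 78, 62, 83, 2690), [357.0, 116.0]), ((158, 92, 18, 13, 85), [167.0, 98.0]), ((337, 244, 8, 5, 34), [340.0, 246.0])]
scene vs start [((0, 0, 78, 32, 1432), [27.0, 11.0]), ((169, 0, 52, 80, 2334), [194.0, 36.0]), ((243, 0, 81, 179, 7589), [284.0, 80.0]), ((219, 2, 14, 63, 443), [225.0, 37.0]), ((235, 28, 12, 41, 302), [241.0, 43.0]), ((139, 50, 7, 8, 32), [142.0, 53.0]), ((135, 57, 18, 46, 273), [142.0, 83.0]), ((145, 57, 20, 25, 273), [153.0, 70.0]), ((167, 61, 18, 24, 280), [177.0, 73.0]), ((243, 69, 3, 19, 50), [244.0, 78.0]), ((201, 70, 41, 47, 1183), [223.0, 95.0]), ((173, 94, 20, 11, 66), [184.0, 99.0]), ((0, 145, 11, 45, 296), [3.0, 168.0]), ((339, 181, 13, 6, 40), [346.0, 184.0]), ((352, 186, 10, 3, 22), [357.0,
[... 1153 characters left out ...]
 47 110 190 200 207 204 196 102  37  46]
 [ 45  40  49  92 106 120 114  90  57  40  46]
 [ 45  45  42  42  52  44  51  46  39  43  42]]
[[ 46  41 135 101 106 126 129 129 114 133  75]
 [ 48  44  86 141 115 106 102  98 101 159  38]
 [ 37  46  93 121 116 143 148 143 118  98  43]
 [ 46  48 100 117 119 127 125 120 119  94  42]
 [ 41  47 102 122 122 130 136 115 114  87  38]
 [ 40  52 106 122 144 153 155 146 118  76  40]
 [ 49  54 131 188 136 153 150 138 108  54  42]
 [ 46  63 210 206 124 135 133 141 125  52  43]
 [ 44  61 199 208 185 140 148 208 171  38  46]
 [ 46  51 103 193 203 208 208 198  97  37  47]
 [ 46  44  47  92 105 121 114  97  59  45  44]
 [ 41  44  43  42  41  44  42  44  44  43  51]]
```

```bash
python3 - <<'E'
from h import *
np.set_printoptions(precision=0,suppress=True)
for p,q,X in(("scene0","s20",[448.5,-61,34]),("scene0","s20",[465.2,-244.3,41])):
    u,v=map(int,proj("scene",X)[0]);print(u,v)
    for f in(p,q):print(cv2.cvtColor(cv2.imread(f"pics/{f}.png"),cv2.COLOR_BGR2GRAY)[v-8:v+9:2,u-8:u+9:2])
a=snapshot("scene");a2=cv2.imread("pics/s20.png");print("still",cv2.absdiff(a,a2)[180:270,300:400].max(),sense()['time'])
E
```

```text
249 236
[[152 151 149 151 148 154 160 153 148]
 [155 155 150 155 146 153 145 150 159]
 [156 157 150 153 161 153 151 149 153]
 [152 147 149 176 180 174 148 151 154]
 [150 154 133 171 181 166 120 150 159]
 [152 150 129 125 144 126  98 154 158]
 [149 146 156  92  94  97 111 151 152]
 [146 155 150  78 116 105  87 151 152]
 [149 149 148  66  72  73  88 155 151]]
[[156 156 155 149 154 157 159 162 156]
 [155 155 149 156 149 162 152 158 160]
 [157 157 150 161 157 156 152 159 160]
 [156 158 160 154 161 158 154 156 161]
 [153 153 152 159 161 154 152 151 157]
 [155 155 154 147 137 149 152 155 163]
 [156 151 158 112  68  87 110 154 156]
 [151 155 151  78 123 110  87 160 156]
 [157 154 151  72  77  70  93 157 162]]
188 268
[[149 151 145 148 148 151 150 156 158]
 [151 154 149 150 154 156 144 155 149]
 [154 148 150 184 181 181 163 146 155]
 [149 147 183 182 182 178 174 141 154]
 [154 154 180 177 184 178 168 134 113]
 [153 133 162 171 171 163 145 119 104]
 [157 129 130 147 145 139 116  97 112]
 [148 145  93 109 115 107  91  95 156]
 [232 175 142  94 103  96  94  99 159]]
[[155 154 154 151 153 155 154 160 159]
 [162 157 154 151 159 159 152 154 162]
 [152 154 159 190 185 187 170 146 161]
 [152 149 178 186 187 188 175 146 152]
 [160 151 180 183 185 181 172 134 122]
 [158 137 167 177 176 164 150 127 106]
 [159 121 129 146 146 142 120  97 113]
 [153 147 101 112 115 108 100  96 160]
 [233 183 151  97  93  98  93 107 163]]
still 17 19.05
```

The pedestal is empty, the ball is at the tube floor, the big ball hasn't moved and the scene is still.

```bash
python3 -c "
from bench import *
print(hand_in())"
```

```text
the job is handed in; nothing more can be done
None
```

The funnel bracket hangs locked behind the stud head, the small ball is at the bottom of the tube, and the job was handed in at about 19 s.

**Bracket:** I gripped it by the fin, passed the keyhole over the stud head and lowered it about 23 mm, until it stopped going down and the wrist force fell to about zero. Then I released it.
- After release, the plate was parallel to the panel.
- The funnel mouth was within about 2 px of where it should be in the wrist and scene views. In the scene view it sat about 2 px low, which fits the allowed forward sag.

**Ball:** I dropped it centred over the funnel from about 25 mm above the rim, then backed the arm well clear.
- The small ball's pedestal is empty, and a ball-sized spot has appeared at the tube floor at scene pixel (340,246). Its predicted position was (340,244).
- That spot is the only change near the stand since the bracket was hung.
- The large ball looks unchanged, and the before/after images show no other object moved.
- Two pictures taken just after the arm stopped show the stand area still.

**Limits of the checks:** No check failed. I had used all 12 picture views before the drop, so the final checks compared pixel values rather than looking at pictures. Before the drop, my first levelling correction over the ball overshot by about 1°, so I corrected it before descending.

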